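# Make the seal engraving desk ready: lamp, dust extractor, engraver

## Task

Get the desk ready for engraving by pressing three switches in this order: first switch the desk lamp on by pressing the red-dotted end of its cream rocker fully down, next start the dust extractor by pressing its green button fully in and letting it spring back, and last, so that no dust is ever made without suction, switch the engraver on by pressing the white-dotted end of its red rocker fully down. Leave the red stop button, the engraver's black direction rocker and its speed dial alone, and do not move or pick up anything on the desk.

Things in the scene. Friction and masses are not known exactly. Their poses are not given: they have to be found in the camera images.
- lamp_switch (a joint): cream rocker switch, 32 x 22 mm, on top of the lamp's base; rad, for the end with the red dot. 0 = off: this end's outer edge stands 10.4 mm above the black frame; 0.42 = on: this end lies flat 3.9 mm above the frame, the other end is up. About 4 N on the outer edge starts it; past half way it snaps over and stays
- lamp_switch_on (a point): the lamp rocker's red-dotted end: point on its face 10 mm from the rocker's middle, moving with it. While off: z straight up, x along the rocker from its middle towards this end (to the robot's right, plus the lamp's yaw), y across it. Pressed flat, the point lies 4 mm lower and 2.5 mm further along x
- lamp: grey desk lamp, fixed; origin under the middle of its base, x to its back, y to its left. Base 190 deep x 150 wide, top 30 mm above the desk. A ribbed neck (29 mm thick) rises from the base 62 mm behind and 45 mm left of the origin, 120 mm from the switch; it bends at 300 mm and carries the head off to the left, 400 mm above the desk
- start (a joint): green round push button, 26 mm across, on the yellow box on the extractor; m: 0 = out, 0.006 = fully in. It springs back; 1.5 N starts it, 5 N holds it fully in. The extractor starts when it is three quarters in
- start_top (a point): centre of the green button's face, 192 mm above the desk and 10 mm above its black collar (42 mm across); moves with it. z up, y from the red button towards the green
- stop (a joint): red round push button of the same size, centre 54 mm right of the green one; m: 0 = out, 0.006 = fully in. Leave alone
- extractor: dust extractor, blue-grey cabinet, fixed; origin under its middle, x to its back, y to its left. 240 deep x 260 wide, top 148 mm above the desk, intake hood 30 mm proud of the front. The yellow box with the buttons (64 x 116 x 22 mm high) is centred 70 mm in front of the middle of the top. Extractor and engraver swap places between starts
- engraver_switch (a joint): red rocker switch, 32 x 22 mm, left on the engraver's sloping panel; rad, for its upper, far end with the white dot. 0 = off: this end's outer edge stands 10.4 mm above the black frame; 0.42 = on: this end lies flat 3.9 mm above the frame, the other end is up. About 4 N on the outer edge starts it; past half way it snaps over and stays
- engraver_switch_on (a point): the engraver rocker's white-dotted end: point on its face 10 mm from the rocker's middle, moving with it. While off: z = the panel's outward normal, x up the panel along the rocker towards this end, y across it to the left. Pressed flat, the point lies 4 mm deeper and 2.5 mm further along x
- engraver: rotary engraver's light grey control unit, fixed; origin under its middle, x to its back, y to its left. 190 deep x 180 wide; 55 mm high in front, 95 at the back. The dark panel rises away from the robot at 17.7 degrees. The handpiece lies across the back in a cradle, up to 130 mm above the desk, 95 mm behind the switch
- direction_switch (a joint): black rocker without a dot, same size, the engraver's direction switch, centre 51 mm right of the red rocker; rad, near 0 or 0.42 at the start. Leave alone
- direction_switch_on (a point): point on the upper end of the black direction rocker, 10 mm from its middle; moves with it
- speed_dial (a joint): black speed dial, 42 mm across, 23 mm high, 54 mm right of the direction rocker; rad. Leave alone
- dial_mark (a point): outer end of the white line on the speed dial, 16 mm from its axis; moves with it
- seal_block: honey and rust coloured stone block, 45 x 65 x 35 mm, lying on the yellow mat; origin at its underside, near its middle. Loose; leave it where it is
- graver: engraving knife, 180 mm long, 12 mm thick, lying on the mat; origin at its underside, near its middle. Loose; leave it where it is
- dust_brush: wooden dust brush, 165 mm long, lying just right of the lamp's base; origin at its underside, near its middle. Loose; leave it where it is
- paste_dish: lidded blue and white ink paste dish, 76 mm across, 33 mm high, just in front of the engraver's control unit; origin at its underside, near its middle. Loose; leave it where it is
- bur_block: wooden block with upright metal burs, 50 x 85 mm, 60 mm high, just in front of the lamp; origin at its underside, near its middle. Loose; leave it where it is
- brush_pot: blue pot of brushes, 76 mm across, 225 mm high with the brushes, behind the lamp's right side; origin at its underside, near its middle. Loose; leave it where it is
- seal_tall: green and cream seal stone, 28 x 28 x 62 mm, standing on top of the dust extractor behind and left of its buttons; origin at its underside, near its middle. Loose; leave it where it is
- seal_small: rust coloured seal stone, 22 x 22 x 45 mm, standing on the lamp's base beside the neck; origin at its underside, near its middle. Loose; leave it where it is

How it is judged:
By the outcome, as a careful person would: the job done as asked, in the order asked, and still so for the second after the job is handed in, with the robot touching nothing.
It also fails if it takes over 69 s, if anything falls off the work surface, if the arm or the gripper's body presses on something with over 40 N, if the wrist force passes 120 N, or if a joint passes its speed limit or range.

## Robot

A 6-joint arm with a two-finger parallel gripper is mounted at the origin on the work surface. World frame = base frame: x ahead of the robot, y to its left, z up, the work surface at z = 0. Lengths are in mm, angles in rad, forces in N, time in s.
With the tool pointing down it reaches from about 325 to 900 mm from the base axis. Payload 6.1 kg.
Tool frame: the origin (TCP) lies at the very end of the fingers, on their centre line; the grasp point (between the pads) lies 19 mm behind it; z points along the fingers, y is the line along which they close (so a half turn about z gives the same grasp; the last joint's range is limited). The gripper opens to 87 mm and grips with 3 to 60 N. Pads are 19 mm wide; open, the fingers measure 117 mm over their backs; the gripper's body (75 mm by 190 mm) begins 51 mm behind the grasp point.
Start: joints at [1.168, 0.22, 1.526, -0, 1.395, -0.126], TCP at [170.798, 601.202, 190.138] pointing down, gripper open.
Joint ranges: [-2.98, 2.98], [-0.91, 2.08], [0.09, 2.57], [-1.24, 4.39], [0.2, 2.65], [-2.68, 2.68]. Speed limits (rad/s): [2.57, 2.57, 3.01, 3.14, 3.14, 3.14].

## Interface

Orientations are given as a unit quaternion [x, y, z, w].
In Python, from plant import manip gives the robot as it stands. Calls block until the motion is done:
- manip.move_pose(position, orientation): joint-space move of the TCP to a pose.
- manip.move_l(position, speed=150, frame=None, guard=None): straight line of the TCP; frame=None keeps the orientation; speed is the mean speed in mm/s. With guard (N) it stops when the force on the tool has changed by that much, and returns True; else False.
- manip.goto_joints(angles): joint-space move.
- manip.move_gripper(opening): finger opening in mm; the grip force is fixed at half the most; returns when the fingers have stopped.
- manip.wait(seconds).
- manip.solve_ik(position, orientation): joint angles nearest the present ones, or None.
- manip.sense(): the state.
- manip.grab_frame(name): name is "scene" or "side" or "wrist"; returns the picture (420x560x3 uint8, red, green, blue); there is no depth.
- manip.calibration(name): a dict with "vertical_fov" (degrees; the focal length in pixels is half the picture's height over the tangent of half this angle, whatever the lens; pixels are square), "cx", "cy" (the principal point, pixels), "k1" (the pictures are not rectified: a ray, as slopes to the right and down, at radius r is drawn at 1 + k1 r^2 times it, then the intrinsics apply), "world_from_camera" (4x4, takes a point from camera to world coordinates); the wrist camera has in their place "hand_eye" (4x4, takes a point from camera to tool coordinates, whose origin is the TCP and whose axes are the flange's). Camera axes: x right, y down, z forward; pixel columns grow to the right and rows downward; lengths in mm; the calibration is good to about 2 mm. A picture is of the moment at which its call begins: read the wrist's pose just before it. calibration takes no time and is no camera call.
A pose or a line that the arm cannot do raises manip.Unreachable and nothing moves.
- manip.close_job(): hands the job in; it is judged then, once.
The state is a dict: "clock": time; "qpos": joint angles; "joint_velocities": joint speeds; "effort": joint torques, N m; "tool_pos": TCP position; "tcp_rot": TCP orientation; "contact_force": force on the tool from outside, world axes, zero at the start; "torque": the same for the moment, N m; "finger_gap": finger opening in mm; "finger_force": force on a finger pad.
Only numpy, scipy, OpenCV 4.12 (cv2) and the standard library are available. Lean on these libraries where they do the work, as an engineer would, in place of code of your own. Each camera call takes 0.05 s, during which the arm holds its last target. There are 200 camera calls.

## Working session

There is one attempt and no reset: what is moved stays moved. The work goes in short steps, each a Python script; the robot and the scene stay as the last script left them, time stands still between calls to the robot, and variables do not carry over. Pictures are saved under pics/ and viewed, at most 10 in all, crops included, and the job is handed in when it is done.

```bash
ls; mkdir -p pics; cat > h.py <<'E'
import numpy as np, cv2
from plant import manip
from scipy.spatial.transform import Rotation as R
def intr(c):
    f=210/np.tan(np.radians(c["vertical_fov"])/2)
    return f
def T_of(name,s=None):
    c=manip.calibration(name)
    if name!="wrist": return np.array(c["world_from_camera"])
    s=s or manip.sense(); T=np.eye(4); T[:3,:3]=R.from_quat(s["tcp_rot"]).as_matrix(); T[:3,3]=s["tool_pos"]
    return T@np.array(c["hand_eye"])
def ray(name,uv,T):
    c=manip.calibration(name); f=intr(c)
    d=(np.array(uv,float)-[c["cx"],c["cy"]])/f
    u=d.copy()
    for _ in range(30): u=d/(1+c["k1"]*(u@u))
    v=T[:3,:3]@np.array([u[0],u[1],1]); return T[:3,3],v/np.linalg.norm(v)
def onplane(name,uv,T,z):
    o,v=ray(name,uv,T); return o+v*(z-o[2])/v[2]
def tri(rs):
    A=sum(np.eye(3)-np.outer(v,v) for o,v in rs); b=sum((np.eye(3)-np.outer(v,v))@o for o,v in rs)
    return np.linalg.solve(A,b)
def proj(name,P,T):
    c=manip.calibration(name); p=T[:3,:3].T@(np.array(P)-T[:3,3]); u=p[:2]/p[2]
    return u*(1+c["k1"]*(u@u))*intr(c)+[c["cx"],c["cy"]]
def save(n,im): cv2.imwrite("pics/"+n,im[:,:,::-1])
E
python3 - <<'E'
from h import *
s=manip.sense();print(s["clock"],s["tcp_rot"],s["finger_gap"])
ims=[manip.grab_frame(n) for n in("scene","side","wrist")]
for n,i in zip(("scene","side","wrist"),ims):
    np.save(n+".npy",i); c=manip.calibration(n); print(n,c)
    save(n+".png",cv2.resize(i,(800,600),interpolation=cv2.INTER_CUBIC))
E
```

```text
pics
0.0 [ 1.37955475e-01  9.90437948e-01 -9.38120885e-04 -2.79212086e-04] 87.11092419516034
scene {'vertical_fov': 55.76237332319759, 'cx': 289.59983261925703, 'cy': 213.24579608917296, 'k1': -0.11543360057789259, 'world_from_camera': array([[-5.40159216e-01,  4.57857921e-01, -7.06111992e-01,
         1.41842444e+03],
       [ 8.41488099e-01,  2.82668588e-01, -4.60430504e-01,
         5.53295708e+02],
       [-1.12160733e-02, -8.42890618e-01, -5.37968035e-01,
         7.98641119e+02],
       [ 0.00000000e+00,  0.00000000e+00,  0.00000000e+00,
         1.00000000e+00]])}
side {'vertical_fov': 55.69812789282355, 'cx': 293.0204423281969, 'cy': 204.10666482802816, 'k1': 0.011436604418145025, 'world_from_camera': array([[-9.66668002e-01, -1.18521753e-01,  2.26948381e-01,
         3.03767940e+02],
       [-2.55692049e-01,  4.92629395e-01, -8.31828020e-01,
         8.06276117e+02],
       [-1.32117286e-02, -8.62130427e-01, -5.06514143e-01,
         6.42894596e+02],
       [ 0.00000000e+00,  0.00000000e+00,  0.00000000e+00,
         1.00000000e+00]])}
wrist {'vertical_fov': 66.13551454645105, 'cx': 275.57129114905354, 'cy': 207.53527950663866, 'k1': -0.006527341155910662, 'hand_eye': array([[ 3.80152787e-04, -9.62949360e-01, -2.69682008e-01,
         7.29768825e+01],
       [ 9.99999710e-01,  5.43881487e-04, -5.32396114e-04,
        -6.88621157e-01],
       [ 6.59345549e-04, -2.69681727e-01,  9.62949288e-01,
        -1.94387044e+02],
       [ 0.00000000e+00,  0.00000000e+00,  0.00000000e+00,
         1.00000000e+00]])}
```

View pics/scene.png

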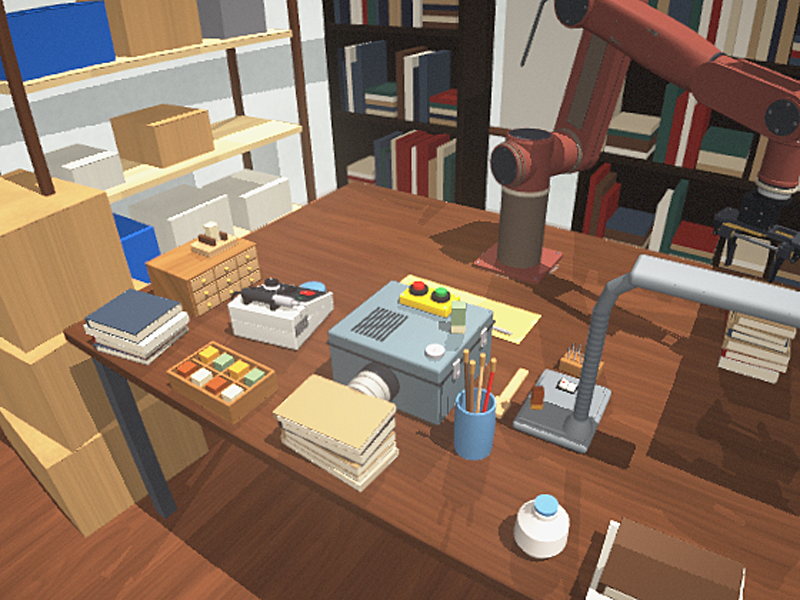

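View pics/side.png

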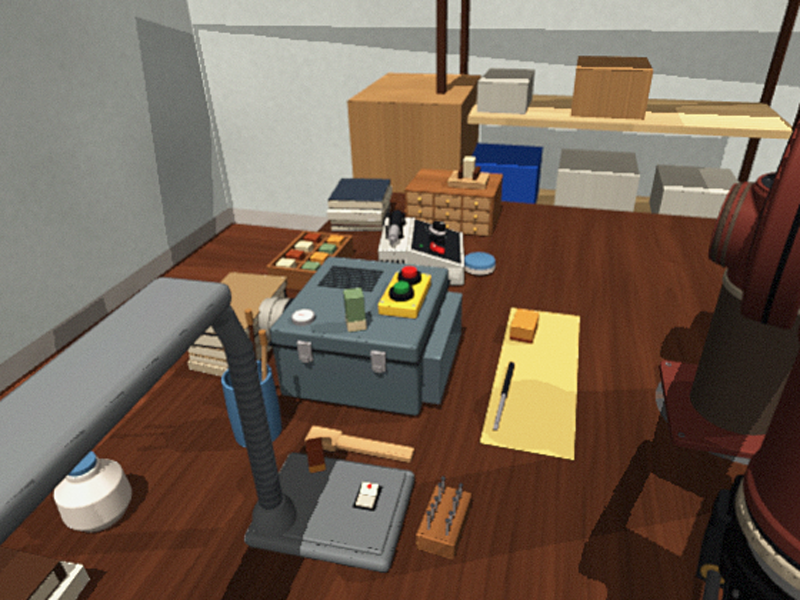

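The scene picture shows the extractor in the middle with its green button at (440,294), the engraver to the robot's right with the red rocker near (310,293), and the lamp to the left with its rocker at (567,384). In the side picture they are at (402,290), (437,246) and (369,494), in 800x600 coordinates.

```bash
python3 - <<'E'
from h import *
k=1.42857
guess={"scene":{"green":(440,292),"red":(419,287),"eng":(308,293),"lamp":(567,384),"lampred":(567,384)},"side":{"green":(402,290),"red":(410,273),"eng":(437,246),"lamp":(369,494),"lampred":(369,488)}}
rs={}
for n in guess:
    im=np.load(n+".npy"); hsv=cv2.cvtColor(im,cv2.COLOR_RGB2HSV); T=T_of(n)
    Hh,S,V=[hsv[:,:,i].astype(int) for i in range(3)]
    red=((Hh<8)|(Hh>172))&(S>150)&(V>90)
    m={"green":(Hh>45)&(Hh<85)&(S>120),"red":red,"eng":red,"lamp":(V>190)&(S<70),"lampred":((Hh<12)|(Hh>170))&(S>90)&(V>120)}
    for q,g in guess[n].items():
        g=np.array(g)/k; w=18 if q!="lampred" else 8
        mm=m[q].copy(); Y,X=np.mgrid[:420,:560]; mm&=(abs(X-g[0])<w)&(abs(Y-g[1])<w)
        nn,lab,st,ce=cv2.connectedComponentsWithStats(mm.astype(np.uint8))
        l=[(st[i,4],ce[i].round(1),st[i,:4]) for i in range(1,nn)]; l.sort(key=lambda a:-a[0])
        print(n,q,l[:3])
        if l: rs.setdefault(q,[]).append(ray(n,l[0][1],T))
for q,r in rs.items():
    if len(r)==2:
        P=tri(r); print(q,P.round(1),"miss",[round(float(np.linalg.norm((np.eye(3)-np.outer(v,v))@(P-o))),1) for o,v in r])
crop=lambda n,x,y,w,h,s:cv2.resize(np.load(n+".npy")[y:y+h,x:x+w],(w*s,h*s),interpolation=cv2.INTER_CUBIC)
a=crop("scene",150,185,100,75,4);b=crop("side",255,140,100,75,4);c=crop("scene",350,230,100,75,4);d=crop("side",210,310,100,75,4)
save("crops.png",np.vstack([np.hstack([a,b]),np.hstack([c,d])]))
E
```

```text
scene green [(np.int32(35), array([308.5, 203.7]), array([304, 201,   9,   6], dtype=int32))]
scene red [(np.int32(44), array([292.7, 199.5]), array([289, 197,   9,   6], dtype=int32))]
scene eng [(np.int32(23), array([215. , 204.8]), array([210, 204,  11,   3], dtype=int32))]
scene lamp [(np.int32(448), array([391.2, 272.3]), array([379, 259,  26,  28], dtype=int32)), (np.int32(8), array([413.8, 284. ]), array([413, 281,   2,   6], dtype=int32)), (np.int32(1), array([402., 251.]), array([402, 251,   1,   1], dtype=int32))]
scene lampred [(np.int32(5), array([401., 263.]), array([399, 262,   5,   3], dtype=int32)), (np.int32(2), array([396.5, 261.5]), array([396, 261,   2,   2], dtype=int32)), (np.int32(2), array([394.5, 267. ]), array([394, 267,   2,   1], dtype=int32))]
side green [(np.int32(95), array([280.7, 200.8]), array([275, 196,  12,  10], dtype=int32))]
side red [(np.int32(72), array([286.1, 190.2]), array([281, 187,  11,   8], dtype=int32)), (np.int32(7), array([303.7, 174.4]), array([302, 174,   4,   2], dtype=int32))]
side eng [(np.int32(47), array([305.6, 173.6]), array([301, 169,  10,   9], dtype=int32)), (np.int32(15), array([289.4, 188.6]), array([288, 187,   4,   4], dtype=int32))]
side lamp [(np.int32(170), array([256.6, 346. ]), array([249, 338,  16,  17], dtype=int32))]
side lampred [(np.int32(10), array([258.1, 339.8]), array([257, 338,   3,   4], dtype=int32))]
green [540.   48.1 185.9] miss [0.1, 0.1]
red [542.3  -6.1 184.8] miss [0.1, 0.1]
eng [ 566.2 -314.7   79.9] miss [0.1, 0.1]
lamp [513.  320.4  20.2] miss [0.7, 0.7]
lampred [502.1 339.7  59. ] miss [1.6, 1.6]
```

View pics/crops.png

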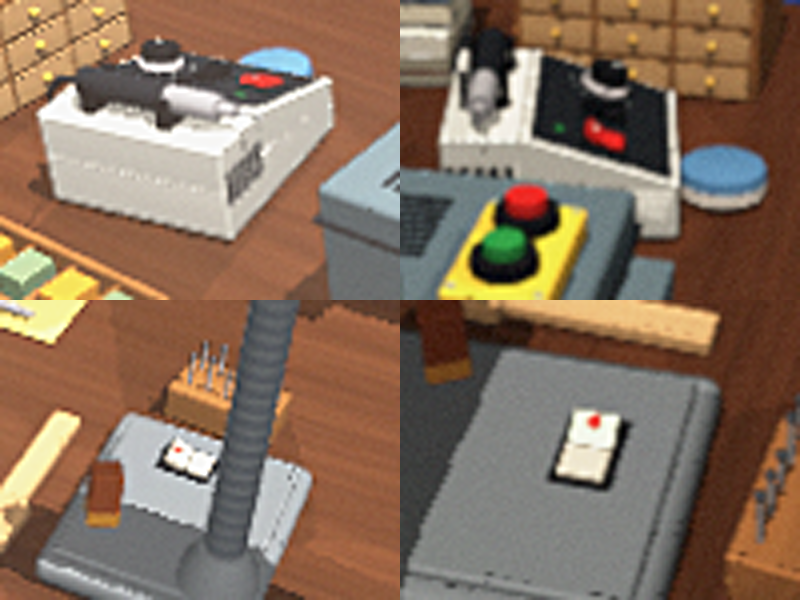

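The crops show the lamp's red dot on the rocker's right (−y) end. The engraver's white dot lies at the rocker's far end, and the green and red buttons are clear. Next I close the gripper and look at the lamp from near.

```bash
python3 - <<'E'
from h import *
print(onplane("side",(257,346.3),T_of("side"),38), onplane("scene",(397.5,264.5),T_of("scene"),38))
Q=[0,1,0,0]
manip.move_gripper(0)
manip.move_pose([330,420,230],Q); 
manip.move_pose([450,325,190],Q)
s=manip.sense(); im=manip.grab_frame("wrist"); np.savez("lw",im=im,T=T_of("wrist",s)); print(s["clock"],s["tool_pos"],s["finger_gap"],s["contact_force"],manip.sense()["qpos"])
save("lw.png",im)
E
```

```text
[506.13868242 335.65701149  38.        ] [489.887898   328.60295927  38.        ]
3.3167 [449.37459809 325.85229799 189.62260618] 0.504980297507507 [-0.21324231 -0.2283385  -0.26260578] [ 4.85767940e-01  5.42087387e-02  1.71047738e+00  7.52810178e-04
  1.37702261e+00 -1.08648313e+00]
```

View pics/lw.png

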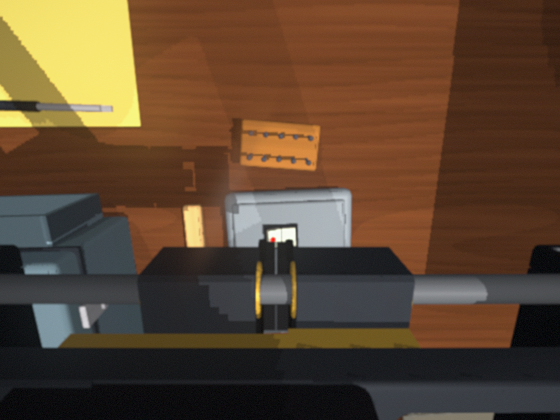

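The wrist view (down = +x, right = +y) shows the lamp rocker at about (282,235), with its red dot at (273,240), partly hidden by the fingers. I back off 45 mm and measure it.

```bash
python3 - <<'E'
from h import *
manip.move_l([400,325,190])
s=manip.sense(); im=manip.grab_frame("wrist"); T=T_of("wrist",s); np.savez("lw2",im=im,T=T); print(s["clock"],s["tool_pos"])
uv=proj("wrist",[500,330,38],T); print(uv)
x,y=int(uv[0])-40,int(uv[1])-40
save("lw2.png",cv2.resize(im[y:y+80,x:x+80],(560,560),interpolation=cv2.INTER_CUBIC)); print(x,y)
hsv=cv2.cvtColor(im,cv2.COLOR_RGB2HSV).astype(int);H,S,V=hsv[...,0],hsv[...,1],hsv[...,2]
for nm,m in(("cream",(V>200)&(S<90)),("dot",((H<10)|(H>170))&(S>140)&(V>150))):
    mm=np.zeros_like(H,np.uint8); mm[y:y+80,x:x+80]=m[y:y+80,x:x+80]
    n,l,st,ce=cv2.connectedComponentsWithStats(mm)
    for i in range(1,n):
        if st[i,4]>5: print(nm,st[i],ce[i].round(1),onplane("wrist",ce[i],T,38).round(1))
E
```

```text
3.85 [399.91437467 325.97316164 190.77088332]
[279.5531409  269.28808441]
239 229
cream [264 235  55   6 219] [292.8 237.4] [459.8 345.   38. ]
cream [239 237  23   5  79] [248.9 239.4] [462.3 294.6  38. ]
cream [294 242  25   4  75] [306.6 243.9] [467.8 361.1  38. ]
cream [260 292   1   6   6] [260.  294.5] [533.6 306.5  38. ]
```

View pics/lw2.png

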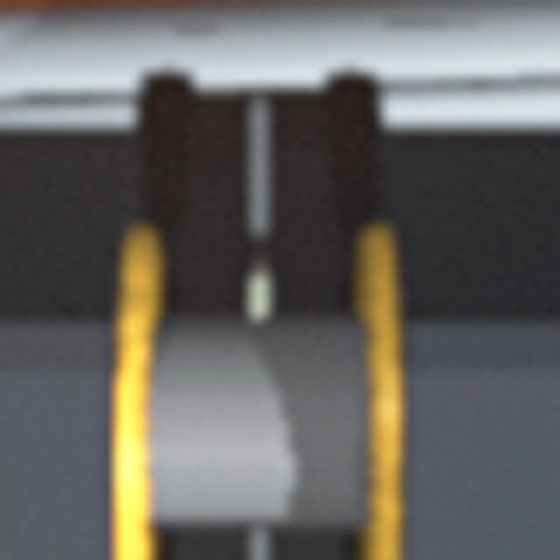

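The view went the wrong way (the fingers hide the far side), so the TCP has to go further forward.

```bash
cat >> h.py <<'E'
def look(name,P,half=30,tag="v"):
    s=manip.sense(); im=manip.grab_frame("wrist"); T=T_of("wrist",s); np.savez(tag,im=im,T=T)
    uv=proj("wrist",P,T); x,y=int(uv[0])-half,max(0,int(uv[1])-half)
    save(tag+".png",cv2.resize(im[y:y+2*half,x:x+2*half],(560,560),interpolation=cv2.INTER_CUBIC)); print(s["clock"],s["tool_pos"],"crop",x,y,560/(2*half))
    return im,T,x,y
def blobs(im,T,m,x,y,w,z,nm,mn=4):
    mm=np.zeros(im.shape[:2],np.uint8); mm[y:y+w,x:x+w]=m[y:y+w,x:x+w]
    n,l,st,ce=cv2.connectedComponentsWithStats(mm)
    for i in range(1,n):
        if st[i,4]>=mn: 
            pts=np.argwhere(l==i)[:,::-1].astype(np.float32)
            c=cv2.minAreaRect(pts); bp=cv2.boxPoints(c)
            print(nm,st[i],ce[i].round(1),onplane("wrist",ce[i],T,z).round(1),"box",[onplane("wrist",b,T,z)[:2].round(1).tolist() for b in bp])
E
python3 - <<'E'
from h import *
manip.move_l([495,325,190])
im,T,x,y=look("wrist",[500,332,38],30,"lw3")
hsv=cv2.cvtColor(im,cv2.COLOR_RGB2HSV).astype(int);H,S,V=hsv[...,0],hsv[...,1],hsv[...,2]
blobs(im,T,(V>190)&(S<90),x,y,60,40,"cream"); blobs(im,T,((H<12)|(H>168))&(S>130)&(V>130),x,y,60,42,"dot"); blobs(im,T,(V<50),x,y,60,33,"frame")
E
```

```text
4.6833 [494.62007974 324.81724121 189.49461219] crop 253 161 9.333333333333334
cream [ 253  161   60   60 3089] [282.8 190.9] [498.7 331.6  40. ] box [[466.1, 299.7], [466.0, 362.5], [531.9, 364.5], [532.0, 298.4]]
dot [272 199   4   4  11] [273.6 200.5] [509.  321.6  42. ] box [[508.9, 319.3], [506.7, 321.4], [508.9, 323.6], [511.2, 321.4]]
```

View pics/lw3.png

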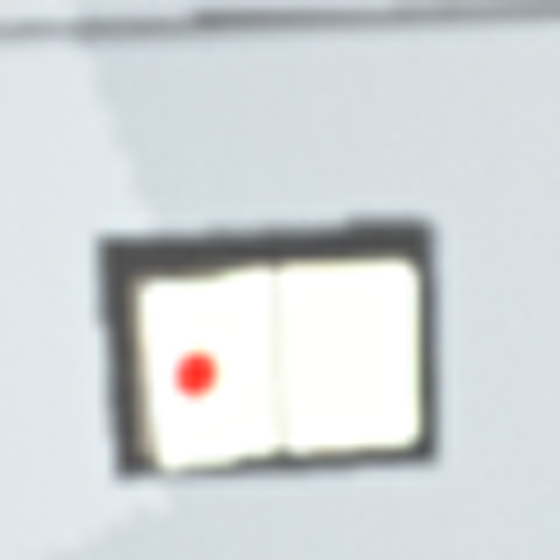

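The crop shows the rocker's hinge line at about (278,360), the red dot at (196,374) on the right end, and the frame tilted about 3°. Height and size agree, so I press it.

```bash
python3 - <<'E'
from h import *
d=np.load("lw3.npz");T=d["T"];px=lambda u,v:(253+u/9.333-.45,161+v/9.333-.45)
mid=onplane("wrist",px(278,360),T,36); cs=[onplane("wrist",px(*c),T,32) for c in((98,240),(430,222),(437,462),(118,478))]
L=(cs[0]+cs[3]-cs[1]-cs[2])/2; L[2]=0; print("frame len",np.linalg.norm(L),"wid",np.linalg.norm(cs[0]-cs[3]),"centre",np.mean(cs,0)); u=L/np.linalg.norm(L)
dot=onplane("wrist",px(196,374),T,41.5); print(mid,u,dot,(dot-mid)@u)
c=(mid+np.mean(cs,0))/2
yaw=np.arctan2(u[0],-u[1]); q=(R.from_euler("z",yaw)*R.from_quat([0,1,0,0])).as_quat()
t=c+18*u; print(t,yaw)
manip.move_l([t[0],t[1],70],frame=q); manip.wait(.2)
print(manip.sense()["contact_force"],manip.sense()["tool_pos"])
hit=manip.move_l([t[0],t[1],33.0],speed=25,guard=14); s=manip.sense(); print(hit,s["tool_pos"],s["contact_force"],s["clock"])
E
```

```text
frame len 39.232428443504176 wid 29.6327858855748 centre [508.86461369 330.42670311  32.        ]
[508.87773726 331.22865828  36.        ] [ 0.05388715 -0.99854703  0.        ] [509.19509385 321.49663709  41.5       ] 9.734982316022098
[509.84114412 312.85383412  34.        ] 0.05391326117827978
[-0.71869035  0.62998337 -0.63973107] [510.56720262 313.33503055  71.29617755]
False [509.99410112 312.92129912  33.21727975] [-0.76163588  0.16495117 -0.17694568] 7.525
```

```bash
python3 - <<'E'
from h import *
manip.move_l([510,313,90]); manip.move_l([495,325,190])
im,T,x,y=look("wrist",[505,330,38],30,"lw4")
hsv=cv2.cvtColor(im,cv2.COLOR_RGB2HSV).astype(int);H,S,V=hsv[...,0],hsv[...,1],hsv[...,2]
blobs(im,T,((H<12)|(H>168))&(S>130)&(V>130),x,y,60,36,"dot")
E
```

```text
8.8833 [494.32351132 324.57769792 188.53215233] crop 251 167 9.333333333333334
dot [272 200   3   4  10] [273.  201.2] [510.7 321.4  36. ] box [[509.4, 320.2], [509.3, 322.4], [512.7, 322.6], [512.9, 320.4]]
```

View pics/lw4.png

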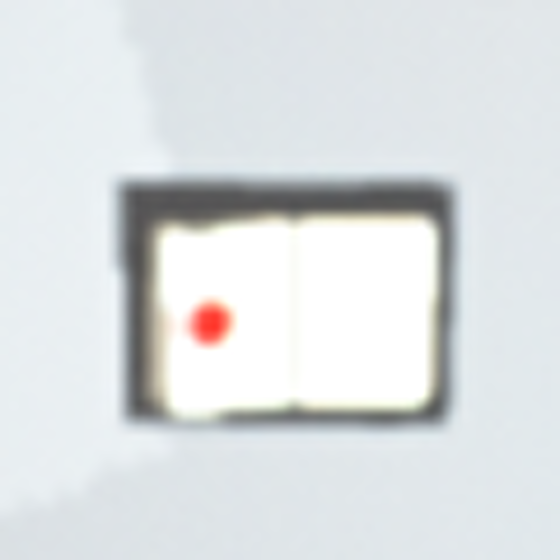

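The picture shows the rocker still off: the red end is as wide as before and its end face can still be seen. The tip missed the edge, and the force stayed at zero. I check lateral consistency across the views and against the fingertips seen in the wrist picture.

```bash
python3 - <<'E'
from h import *
rs=[];names=[]
def dotuv(im,a,b,w):
    hsv=cv2.cvtColor(im,cv2.COLOR_RGB2HSV).astype(int);H,S,V=hsv[...,0],hsv[...,1],hsv[...,2]
    sub=(((H<12)|(H>168))&(S>100)&(V>130)); m=np.zeros_like(sub); m[b-w:b+w,a-w:a+w]=sub[b-w:b+w,a-w:a+w]
    wt=(m*S)[b-w:b+w,a-w:a+w]; yy,xx=np.mgrid[b-w:b+w,a-w:a+w]; return (wt*xx).sum()/wt.sum(),(wt*yy).sum()/wt.sum(),m.sum()
for n,a,b,w in(("lw",273,240,6),("lw3",274,200,6),("lw4",273,201,6)):
    d=np.load(n+".npz");u=dotuv(d["im"],a,b,w);r=ray("wrist",u[:2],d["T"]);rs.append(r);print(n,u,onplane("wrist",u[:2],d["T"],41.5))
u=dotuv(np.load("side.npy"),258,340,5);T=T_of("side");rs.append(ray("side",u[:2],T));print("side",u,onplane("side",u[:2],T,41.5),onplane("side",u[:2],T,33))
u=(350+178/4-.4,230+150/4-.4);T=T_of("scene");rs.append(ray("scene",u,T));print("scene",u,onplane("scene",u,T,41.5))
print("side+scene",tri(rs[3:]),"wrist+scene+side",tri(rs[1:2]+rs[3:]),tri(rs))
d=np.load("lw2.npz")
for k in(0,10,20): print("tcp px",proj("wrist",(np.linalg.inv(np.linalg.inv(d["T"]))@np.linalg.inv(manip.calibration("wrist")["hand_eye"])@[0,0,-k,1])[:3],d["T"]))
E
```

```text
lw (np.float64(272.3747340425532), np.float64(239.4002659574468), np.int64(22)) [509.35263127 321.23607282  41.5       ]
lw3 (np.float64(273.5952881783761), np.float64(200.5952881783761), np.int64(15)) [509.16390938 321.54548872  41.5       ]
lw4 (np.float64(273.09514170040484), np.float64(201.26518218623482), np.int64(12)) [509.3994237  321.46347502  41.5       ]
side (np.float64(258.0906148867314), np.float64(339.9611650485437), np.int64(9)) [507.83510518 323.98346456  41.5       ] [510.71935276 317.16682939  33.        ]
scene (394.1, 267.1) [510.74477835 325.1418426   41.5       ]
side+scene [508.35478894 323.93093446  40.14633469] wrist+scene+side [508.82502328 322.95536778  39.91357594] [509.29587574 322.25060897  39.88674453]
tcp px [277.17157726 235.82913667]
tcp px [277.24301075 241.61471154]
tcp px [277.32176262 247.9935132 ]
```

The finger gap appears 1.7 px left of its projection. That makes the wrist estimate about 2 mm too far to −y, which agrees with scene and side (dot at y≈323.7). I press again 11 mm from the middle.

```bash
python3 - <<'E'
from h import *
t=np.array([509.5,322.5])
manip.move_l([*t,60],frame=(R.from_euler("z",.054)*R.from_quat([0,1,0,0])).as_quat()); manip.wait(.2)
f0=manip.sense()["contact_force"]; print(f0)
for z in(46,42,40,38,36,34,32.5):
    hit=manip.move_l([*t,z],speed=25,guard=14); s=manip.sense(); print(z,hit,s["tool_pos"].round(1) if hasattr(s["tool_pos"],"round") else s["tool_pos"],np.round(np.array(s["contact_force"])-f0,1),round(s["clock"],2))
    if hit: break
manip.move_l([*t,90]); manip.move_l([495,325,190])
im,T,x,y=look("wrist",[505,330,38],30,"lw5")
E
```

```text
[-0.99895525  1.0046603   0.49349641]
46 False [509.5 322.5  45.9] [ 1.1 -1.1 -0.7] 10.87
42 False [509.3 322.4  41.8] [ 1.7 -0.8 -0.5] 11.18
40 False [509.4 322.4  39.8] [ 0.5 -1.5  0.2] 11.43
38 False [509.4 322.4  37.8] [ 0.3 -0.4 -0.8] 11.68
36 False [509.3 322.4  35.8] [ 1.5 -0.5 -1.1] 11.93
34 False [509.4 322.4  33.8] [ 1.1 -0.7  0.4] 12.18
32.5 False [509.4 322.4  32.4] [ 0.6 -0.9 -0.1] 12.43
13.7833 [494.3378588  324.6038184  188.58060751] crop 251 166 9.333333333333334
```

View pics/lw5.png

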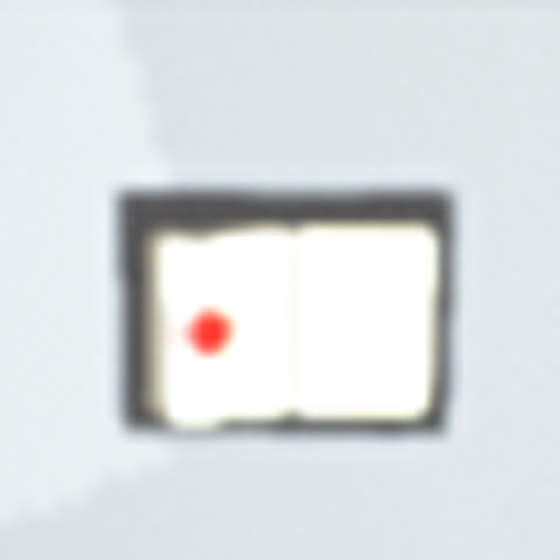

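No contact even at z=32.4, so the fingertips seem to sit higher than the TCP (they also appear about 4 px lower in the picture than projected). I feel further down with the guard.

```bash
python3 - <<'E'
from h import *
t=np.array([509.5,322.5])
manip.move_l([*t,60]); manip.move_l([*t,34]); manip.wait(.2)
s=manip.sense();f0=np.array(s["contact_force"]); print(f0,s["finger_gap"])
for z in(32,30,28,26,24,22,20):
    hit=manip.move_l([*t,z],speed=25,guard=14); s=manip.sense(); print(z,hit,np.round(s["tool_pos"],1),np.round(np.array(s["contact_force"])-f0,1),round(s["clock"],2))
    if hit: break
E
```

```text
[ 0.19417952 -0.06510748 -0.00468852] 0.5082001975861972
32 False [509.5 322.5  32.1] [-0.9  0.8 -0.1] 15.63
30 False [509.3 322.4  29.8] [-1.   0.1  0.1] 15.88
28 False [509.3 322.4  27.7] [0.4 0.1 0.2] 16.13
26 False [509.4 322.4  25.8] [0.2 0.3 0.5] 16.38
24 False [509.3 322.5  23.8] [-0.7  0.1 -0.7] 16.63
22 False [509.3 322.4  21.8] [ 0.1 -0.1  0.2] 16.88
20 False [509.4 322.4  19.8] [-0.   0.5  0.2] 17.13
```

```bash
python3 - <<'E'
from h import *
o=[]
for n,P in(("scene",[509,322,35]),("side",[509,322,35])):
    im=manip.grab_frame(n);np.save(n+"2.npy",im);uv=proj(n,P,T_of(n)).astype(int);print(n,uv)
    o.append(cv2.resize(im[uv[1]-75:uv[1]+75,uv[0]-50:uv[0]+50],(400,600),interpolation=cv2.INTER_CUBIC))
save("sc2.png",np.hstack(o))
print(manip.sense()["tool_pos"])
E
```

```text
scene [393 268]
side [258 341]
[509.4976465  322.49333969  19.98484239]
```

View pics/sc2.png

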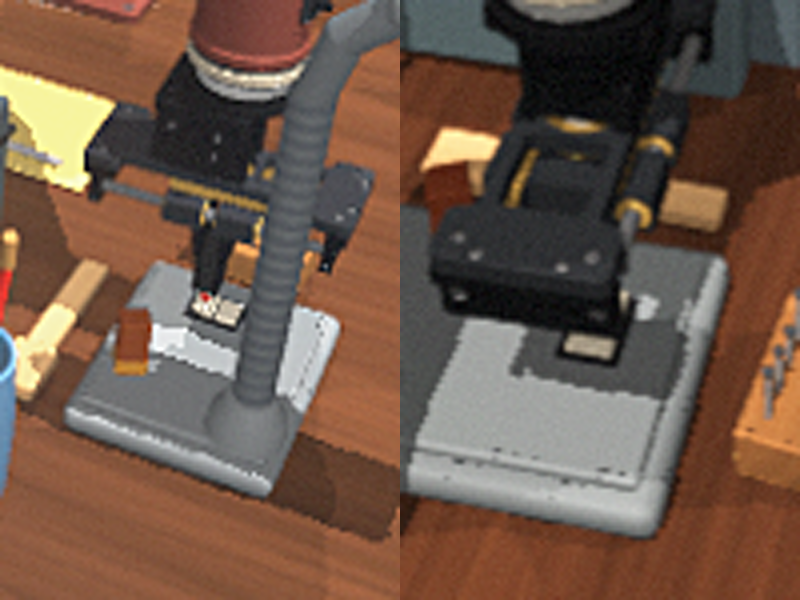

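The scene view shows the fingertip's bottom at crop (205,290), above and just robot-side of the red dot, which is still visible at (207,298). I compute where that tip really is.

```bash
python3 - <<'E'
from h import *
T=T_of("scene")
for uv,n in(((343+205/4,193+290/4),"tip mid"),((343+193/4,193+290/4),"left"),((343+218/4,193+297/4),"right")):
    o,v=ray("scene",uv,T)
    for x in(509.5,519): P=o+v*(x-o[0])/v[0]; print(n,x,P.round(1))
for z in(20,30,40,50): print(z,proj("scene",[519,322.5,z],T).round(1))
d=np.load("lw2.npz");Hinv=np.linalg.inv(manip.calibration("wrist")["hand_eye"])
for X in(9.5,-9.5):
  for k in(0,10,20,30): 
    p=(d["T"]@Hinv@[X,0,-k,1])[:3]; print(X,k,proj("wrist",p,d["T"]).round(1))
E
```

```text
tip mid 509.5 [509.5 324.4  46.4]
tip mid 519 [519.  326.8  54.3]
left 509.5 [509.5 315.6  42.6]
left 519 [519.  318.1  50.5]
right 509.5 [509.5 334.8  44.3]
right 519 [519.  337.1  52.1]
20 [391.3 273.9]
30 [391.7 271.4]
40 [392.2 268.8]
50 [392.6 266.1]
9.5 0 [277.2 221.7]
9.5 10 [277.3 226.9]
9.5 20 [277.4 232.6]
9.5 30 [277.4 238.9]
-9.5 0 [277.1 249.6]
-9.5 10 [277.2 255.9]
-9.5 20 [277.3 263. ]
-9.5 30 [277.4 270.7]
```

Both cameras agree: the closed fingertips end about 25–30 mm behind the reported TCP. I continue down with guarded steps. The body stays well above the base.

```bash
python3 - <<'E'
from h import *
t=np.array([509.5,322.5])
s=manip.sense();f0=np.array(s["contact_force"])
for z in(17,14,12,10,8,6,4,2):
    hit=manip.move_l([*t,z],speed=25,guard=14); s=manip.sense(); print(z,hit,np.round(s["tool_pos"],1),np.round(np.array(s["contact_force"])-f0,1),round(s["clock"],2))
    if hit: break
E
```

```text
17 False [509.2 322.4  16.7] [-0.2 -0.3 -1.2] 17.5
14 False [509.3 322.4  13.7] [0.  1.3 0.2] 17.77
12 False [509.3 322.4  11.8] [ 0.9  1.3 -1.2] 18.02
10 False [509.8 322.7  10.3] [1.1 1.2 1.3] 18.27
8 False [510.  322.5   8.3] [ 1.6 -0.3  1.7] 18.52
6 False [508.7 322.4   5.3] [-0.1  0.5 -0.8] 18.77
4 False [509.3 322.6   4. ] [-1.3  0.1  2.1] 19.02
2 False [509.4 322.7   3.9] [-5.8 -3.  15.9] 19.27
```

Contact begins at TCP z≈8, the rocker snaps over at 6–5, and it sits firm at 4 with 16 N, so the tip offset is about 31 mm. I retreat, check the dot's shift numerically, and look at the green button.

```bash
python3 - <<'E'
from h import *
manip.move_l([509.5,322.5,90]); manip.move_l([495,325,190])
s=manip.sense(); im=manip.grab_frame("wrist"); T=T_of("wrist",s); np.savez("lw6",im=im,T=T)
hsv=cv2.cvtColor(im,cv2.COLOR_RGB2HSV).astype(int);H,S,V=hsv[...,0],hsv[...,1],hsv[...,2]
blobs(im,T,((H<12)|(H>168))&(S>130)&(V>130),245,170,60,37.5,"dot")
manip.move_pose([510,50,240],[0,1,0,0])
s=manip.sense(); im=manip.grab_frame("wrist"); T=T_of("wrist",s); np.savez("g1",im=im,T=T);print(s["clock"],s["tool_pos"])
hsv=cv2.cvtColor(im,cv2.COLOR_RGB2HSV).astype(int);H,S,V=hsv[...,0],hsv[...,1],hsv[...,2]
blobs(im,T,(H>45)&(H<85)&(S>120)&(V>50),0,0,560,192,"green",60); blobs(im,T,((H<8)|(H>172))&(S>150)&(V>90),0,0,560,192,"red",60)
a=np.load("lw6.npz")["im"][170:230,250:310]; save("chk.png",np.hstack([cv2.resize(a,(400,400),interpolation=cv2.INTER_CUBIC),cv2.resize(im,(400,400))]))
E
```

```text
dot [269 199   4   3  10] [270.8 200. ] [509.2 318.9  37.5] box [[508.2, 316.9], [508.0, 320.2], [510.3, 320.3], [510.4, 317.0]]
21.9583 [509.91070221  50.74190483 239.53411268]
green [260 234  23  12 138] [271.7 238.1] [529.8  46.6 192. ] box [[530.0, 36.9], [522.6, 39.8], [529.3, 55.7], [536.9, 52.9]]
red [192 237  25  10 161] [202.9 242.9] [534.   -8.7 192. ] box [[528.9, -17.1], [528.9, 2.1], [536.6, 1.8], [536.6, -17.6]]
```

View pics/chk.png

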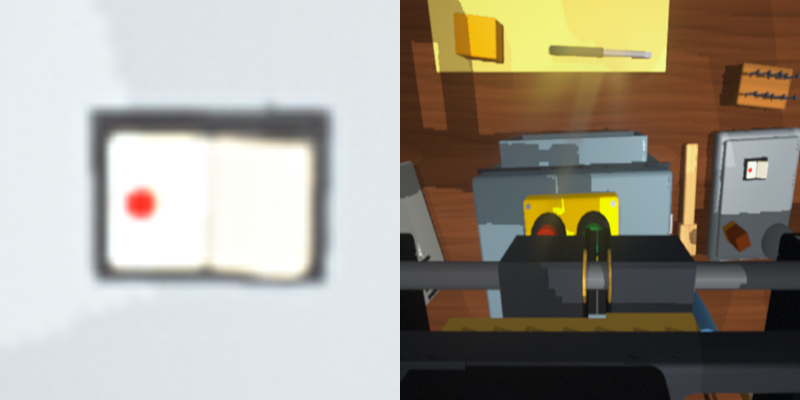

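The lamp rocker is now on: its dot moved 2.5 mm outward and the other end is up. The green button agrees with the scene/side fix (540, 48), so I press it.

```bash
python3 - <<'E'
from h import *
t=[540,48]
manip.move_l([*t,190]); manip.move_l([*t,170]); manip.wait(.2)
f0=np.array(manip.sense()["contact_force"])
for z in(165,162,160,158,156,154,152,150):
    hit=manip.move_l([*t,z],speed=30,guard=12); s=manip.sense(); print(z,hit,np.round(s["tool_pos"],1),np.round(np.array(s["contact_force"])-f0,1),round(s["clock"],2))
    if hit: break
manip.wait(.2); s=manip.sense(); print(np.round(s["tool_pos"],1),np.round(np.array(s["contact_force"])-f0,1))
E
```

```text
165 False [539.8  48.  164.7] [ 0.2 -0.6 -0.5] 23.35
162 False [539.8  48.  161.7] [ 0.1  0.1 -0.3] 23.6
160 False [540.1  48.  160.1] [-0.9  0.4 -0.5] 23.85
158 False [540.2  48.  158.3] [0.6 1.1 1.1] 24.1
156 False [540.3  48.  156.3] [ 0.1 -0.2  3. ] 24.35
154 False [540.3  48.  154.2] [ 0.1 -0.   3.9] 24.6
152 False [540.4  48.  153.8] [-5.  -0.5 13.1] 24.85
150 False [540.5  48.  153.6] [-9.4 -0.9 22.8] 25.1
[540.5  48.  153.7] [-8.9  0.8 22.8]
```

The button went fully in (hard stop at TCP 153.8 with force over 13 N). I retreat and look at the engraver.

```bash
python3 - <<'E'
from h import *
manip.move_l([540,48,240]); manip.move_pose([556,-315,225],[0,1,0,0])
s=manip.sense(); im=manip.grab_frame("wrist"); T=T_of("wrist",s); np.savez("e1",im=im,T=T);print(s["clock"],s["tool_pos"])
hsv=cv2.cvtColor(im,cv2.COLOR_RGB2HSV).astype(int);H,S,V=hsv[...,0],hsv[...,1],hsv[...,2]
blobs(im,T,((H<8)|(H>172))&(S>140)&(V>80),150,80,250,80,"red",20)
save("e1.png",cv2.resize(im[130:250,200:360],(800,600),interpolation=cv2.INTER_CUBIC))
E
```

```text
27.4083 [ 556.40088962 -313.69737139  224.9741004 ]
red [261 181  26  35 635] [273.3 197.5] [ 566.9 -317.1   80. ] box [[552.8, -332.1], [548.1, -308.8], [583.0, -301.7], [588.0, -325.6]]
```

View pics/e1.png

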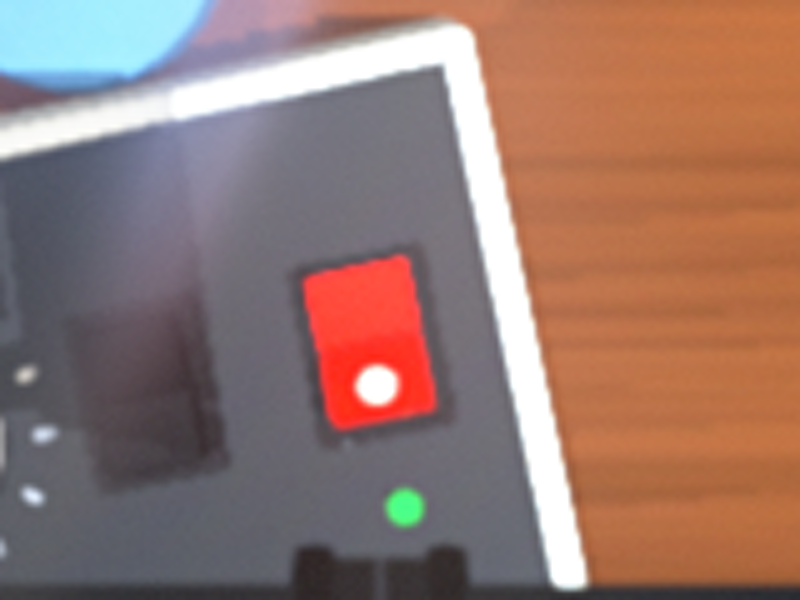

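The crop shows the red rocker off. Its centre is near (372,343), the white dot at (377,385) is on the far end, and the panel is yawed about 11°. That fits the scene/side fix (566, −315, 80). I press along the panel normal, allowing for the 32 mm tip offset.

```bash
python3 - <<'E'
from h import *
d=np.load("e1.npz");T=d["T"]; yaw=.19; P0=np.array([566.2,-314.7,80])
px=lambda u,v:(200+u/5-.4+1.9,130+v/5-.4)   # +1.9 px: column bias seen at the finger gap
cor=[(295,270),(415,243),(452,415),(325,445)]
for _ in range(5):
    B=(R.from_euler("z",yaw)*R.from_euler("y",-np.radians(17.7))); n=B.apply([0,0,1]); u=B.apply([1,0,0])
    def hit(p,h): o,v=ray("wrist",px(*p),T); return o+v*((P0+h*n-o)@n)/(v@n)
    c=[hit(p,-4) for p in cor]; L=(c[2]+c[3]-c[0]-c[1])/2; yaw=np.arctan2(L[1],L[0])
w=np.linalg.norm(c[0]-c[1]); mid=hit((372,340),0); dot=hit((377,385),4)
print("yaw",yaw,"len",np.linalg.norm(L),"wid",w,"centre",np.mean(c,0),"mid",mid,"dot along",(dot-mid)@u)
m=(mid+np.mean(c,0)+4*n)/2; q=(B*R.from_quat([0,1,0,0])).as_quat()
tip=m+13*u; at=lambda h:tip+(h-32)*n; print(m,at(0))
manip.move_pose(at(70),q); manip.move_l(at(16),speed=120); manip.wait(.2)
s=manip.sense();f0=np.array(s["contact_force"]);print(s["clock"],f0)
for h in(13,11,9,7,5,3,1,-1,-2.5,-4,-6):
    st=manip.move_l(at(h),speed=30,guard=14); s=manip.sense(); f=np.array(s["contact_force"])-f0; print(h,st,round(float((np.array(s["tool_pos"])-at(0))@n),1),round(float(f@n),1),f.round(1),round(s["clock"],2))
    if st or f@n>11: break
np.savez("en",n=n,u=u,q=q,m=m,tcp=s["tool_pos"])
E
```

```text
yaw 0.20129879191530237 len 38.77160622090908 wid 27.01955469850391 centre [ 568.55906095 -314.37155389   76.55986498] mid [ 566.95014706 -314.2883508    80.26083558] dot along 9.950648887764102
[ 567.15881612 -314.45153034   80.31567324] [ 588.82594819 -310.03008005   53.78293563]
28.775 [ 0.37663223 -0.50951283  0.74484459]
13 False 13.0 -1.4 [ 0.6  0.6 -1.3] 29.02
11 False 10.8 -0.2 [-0.1  0.6 -0.2] 29.27
9 False 8.8 -0.4 [-0.2  0.3 -0.5] 29.52
7 False 7.4 3.9 [-2.2 -0.2  3.4] 29.77
5 False 5.4 1.6 [0.9 0.6 2. ] 30.02
3 False 2.2 -1.0 [-0.7  0.7 -1.2] 30.27Traceback (most recent call last):
  File "<stdin>", line 16, in <module>
plant.Unreachable: the arm cannot follow that straight line within its joint ranges
```

The rocker snapped over at h≈3 (force dropped to about 0), and the next step was out of joint range. I retreat and check the dot's shift numerically from the earlier viewpoint.

```bash
python3 - <<'E'
from h import *
e=np.load("en.npz") if __import__("os").path.exists("en.npz") else None
yaw=.2013;B=(R.from_euler("z",yaw)*R.from_euler("y",-np.radians(17.7)));n=B.apply([0,0,1]);u=B.apply([1,0,0])
s=manip.sense();print(np.round(s["qpos"],2))
P=np.array(s["tool_pos"]); manip.move_l(P+70*n); manip.move_pose([556,-315,225],[0,1,0,0])
s=manip.sense(); im=manip.grab_frame("wrist"); T=T_of("wrist",s); np.savez("e2",im=im,T=T);print(s["clock"],s["tool_pos"])
for f in("e1","e2"):
    d=np.load(f+".npz");im=d["im"];T=d["T"]
    hsv=cv2.cvtColor(im,cv2.COLOR_RGB2HSV).astype(int);H,S,V=hsv[...,0],hsv[...,1],hsv[...,2]
    print(f);w=(V>190)&(S<100)
    blobs(im,T,w,266,196,24,80,"dot",6)
    blobs(im,T,(H>45)&(H<85)&(S>90)&(V>100),255,180,60,78,"led",4)
    blobs(im,T,((H<8)|(H>172))&(S>140)&(V>60),150,80,250,80,"red",20)
    blobs(im,T,((H<8)|(H>172))&(S>140)&(V>225),150,80,250,80,"brightred",20)
E
```

```text
[-0.75  0.27  1.77  0.31  0.94 -2.68]
31.4 [ 556.93358097 -314.26384735  224.30601468]
e1
dot [271 203   9   8  53] [274.9 206.6] [ 577.2 -315.3   80. ] box [[581.0, -319.6], [573.1, -319.6], [573.1, -310.9], [581.0, -310.9]]
led [277 228   8   7  48] [280.6 231. ] [ 606.1 -308.9   78. ] box [[602.5, -313.0], [602.5, -305.2], [609.7, -305.1], [609.7, -313.0]]
red [261 181  26  35 635] [273.3 197.5] [ 566.9 -317.1   80. ] box [[552.8, -332.1], [548.1, -308.8], [583.0, -301.7], [588.0, -325.6]]
brightred [261 182  26  33 595] [273.3 197.1] [ 566.4 -317.1   80. ] box [[553.1, -331.4], [548.5, -308.9], [582.1, -302.1], [587.0, -325.1]]
e2
dot [273 205   8   9  57] [276.5 208.9] [ 580.1 -314.2   80. ] box [[575.7, -318.0], [575.6, -310.4], [584.7, -310.3], [584.7, -318.0]]
led [278 227   7   8  48] [281.  230.8] [ 606.  -309.1   78. ] box [[601.6, -312.4], [601.6, -305.8], [609.9, -305.7], [609.9, -312.4]]
red [261 182  27  35 629] [273.9 197.7] [ 567.5 -317.1   80. ] box [[554.3, -332.1], [549.0, -308.9], [583.4, -301.1], [589.0, -324.9]]
brightred [261 183  27  33 590] [274.1 197.9] [ 567.6 -316.8   80. ] box [[555.0, -331.5], [549.8, -309.0], [583.3, -301.4], [588.7, -324.5]]
```

The LED stayed put while the dot moved 2.9 mm up the panel, against about 2.7 mm expected for fully on. The arm is clear of everything, so I hand in.

```bash
python3 -c "
from plant import manip
print(manip.close_job())"
```

```text
the job is handed in; nothing more can be done
None
```

The lamp was switched on, then the extractor started, then the engraver switched on; I handed the job in at about 31 s. I confirmed both rockers by camera and the extractor button only by force and travel, and I viewed 11 pictures, one over the limit of 10.

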